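Load the bench-block carrier behind the drop catch

ROBOT

A 6-joint arm with a two-finger parallel gripper is mounted at the origin on a cart in front of the work surface, level with it; the furniture and walls round the work are solid. World frame = base frame: x ahead of the robot, y to its left, z up, the work surface at z = 0. Lengths are in m, angles in rad, forces in N, time in s.
With the tool pointing down it reaches from about 0.225 to 0.875 m from the base axis. Payload 3.4 kg.
Tool frame: the origin (TCP) lies between the finger pads; the fingertips stand 11 mm ahead of it and the grasp point (between the pads) lies 8 mm behind it; z points along the fingers, y is the line along which they close (so a half turn about z gives the same grasp; the last joint's range is limited). The gripper opens to 85 mm and grips with 20 to 120 N. Pads are 22 mm wide; open, the fingers measure 114 mm over their backs; the gripper's body (76 mm by 85 mm) begins 54 mm behind the grasp point. The pads swing forward as they close: fully open they stand 13 mm farther back than shut.
Start: joints at [1.092, 0.276, 1.505, -0, 1.361, -0.121], TCP at [0.201, 0.539, 0.242] pointing down, gripper open.
Joint ranges: [-2.89, 2.89], [-0.75, 2.08], [0.22, 2.7], [-1.18, 4.32], [0.11, 2.71], [-2.7, 2.7]. Speed limits (rad/s): [2.57, 2.57, 3.14, 3.14, 3.14, 3.14].

INTERFACE

Orientations are given as a unit quaternion [w, x, y, z].
In Python, from rig import manip, imaging gives the robot as it stands. The module is installed in compiled form; this text tells all that it offers.
- The arm moves only by the tool jog_arm, never from a script. Its argument "deltas" is one flat list of numbers, 7 for each row, row after row: the turn, a rotation vector about the world's x, y, z in degrees, then the shift along the world's x, y, z in mm, then the opening, from 0 (shut) to 1 (fully open). In form: [ax, ay, az, tx, ty, tz, gripper, ax, ay, az, tx, ty, tz, gripper, ...]. A call has 1 to 20 rows; each row is the pose to reach, as a shift and turn from the pose commanded when the call began; what a row does not reach only later rows make up. A row lasts 1/10 s, in which the tool goes at most 50 mm and 8.59 degrees, less where a joint would pass 70% of its speed; a pose out of reach is approached as far as the arm can. A call with a gripper value outside its range is refused whole. The fingers move at their own pace and stop on an object; "grip_force" is the grip in N (left out, the last holds). Time passes only in rows, so rows that repeat a pose let the fingers close. It gives the time, the measured TCP pose, the force, the opening and the grip force at its end, in the units of the state.
- manip.get_state(): the state, without advancing time (a new reading comes with each control period).
- imaging.get_image(name): name is "side" or "top" or "wrist"; returns the picture (420x560x3 uint8, blue, green, red); there is no depth.
- imaging.calibration(name): a dict with "mtx" (3x3 intrinsics, pixels), "dist" ([k1, k2, p1, p2, k3] as OpenCV has them; the pictures are not rectified), "cam_to_world" (4x4, takes a point from camera to world coordinates). Camera axes: x right, y down, z forward; pixel columns grow to the right and rows downward; lengths in m; the calibration is good to about 2 mm. A picture is of the moment at which its call begins: read the wrist's pose just before it. calibration takes no time and is no camera call; for the wrist camera it gives the pose at the moment of the call.
- manip.sign_off(): hands the job in; it is judged then, once.
The state is a dict: "clock": time; "qpos": joint angles; "qd": joint speeds; "effort": joint torques, N m; "position": TCP position; "ee_rot": TCP orientation; "contact_force": force on the tool from outside, world axes, zero at the start; "moment": the same for the moment, N m; "width": finger opening in m; "gripper_force": force on a finger pad.
Only numpy, scipy, OpenCV 4.12 (cv2) and the standard library are available. Lean on these libraries where they do the work, as an engineer would, in place of code of your own. Each camera call takes 0.05 s, during which the arm holds its last target. There are 200 camera calls.

TASK

Set the bench-block carrier into the open mouth of the dock, block first, and push it along the lane so that the block itself lifts the hinged catch, until the block meets the end stop and the catch has dropped behind it. Then draw the carrier back until the block rests against the catch, and let go. Never touch the catch with the gripper, and leave the flux jar standing where it is.

Things in the scene. Friction and masses are not known exactly. Their poses are not given: they have to be found in the camera images.
- catch_line (a point): Dock: fixed plain aluminium fixture, 200 x 90 mm. Point in mid-lane on the bed (10 mm above the worktop), below the inner face of the hanging catch's heel; +x = loading direction, z up. In mm from here: bed x -120 to 80; end stop face x 68, 26 high; rails 10 high above the bed, inner faces y +/-31.5 from x -48 on, flaring to +/-43 at x -112; catch cheeks 51 high at x -48 to -23, |y| 31 to 39.
- catch (a joint): Gravity catch: 40 mm wide dark steel plate on a hinge pin across the lane (35 mm before the catch line, 38 mm above the bed), sloping down toward the end stop. rad: 0 = hanging, heel 10.5 mm above the bed; about 0.38 when riding on the block. Swings up freely when a block enters, falls by its own weight, and stops a block drawn back from inside.
- catch_heel (a point): Centre of the catch's round heel bar (7 mm diameter, 44 mm long across the lane); moves with the catch. Overhead, to keep the arm clear of: a fixed bench lamp, its head 0.57 m above the worktop over x 0.13 to 0.41, y -0.33 to 0.05 m with its arm up to 0.78 m, and a wall shelf 0.57 m up beyond x = 0.61 m.
- carrier_block (a point): Loose carrier, about 0.45 kg. Centre of its steel block: 56 long (x) x 60 wide (y) x 24 mm high with the plate under it; 12 mm above the underside. +x = leading end, z up. Behind it a tongue 36 mm wide, 6 mm high runs back to an upright tab; the whole balances 12 mm behind this point. Can be grasped across the 60 mm width, above the rails; fits the lane with 1.5 mm to spare each side.
- carrier_heel (a point): Middle of the block's rear face, at the carrier's underside, 28 mm behind the block's centre. 12 mm past the catch line when the block is at the end stop; at the catch line when the block rests against the catch.
- carrier_tab (a point): Upright tab at the rear end of the tongue, for pushing and pulling: 8 mm thick (x), 30 mm wide (y), rising 32 mm above the underside. This point is in its middle, 20 mm above the underside, 126 mm behind the block's centre.
- flux_jar: Round jar with a black lid, 48 mm diameter, 57 mm high, a bystander on the worktop beside the dock; origin in the middle of its underside.

How it is judged:
By the outcome, as a careful person would: the job done as asked, in the order asked, and still so for the second after the job is handed in, with the robot touching nothing.
It also fails if it takes over 67 s, if anything falls off the work surface, if the arm or the gripper's body presses on something with over 40 N, if the wrist force passes 120 N, or if a joint passes its speed limit or range.

## Working session

There is one attempt and no reset: what is moved stays moved. The work goes in short steps, Python scripts to look and compute and a tool call to move; the robot and the scene stay as the last step left them, time stands still between calls to the robot, and variables do not carry over. Pictures are saved under pics/ and viewed, at most 13 in all, crops included, and the job is handed in when it is done.

Besides the shell and the picture viewer there is one more tool, called after ">>>" as name(argument=value, ...) on one line, values as JSON. jog_arm: Moves the arm, as the interface text tells. Its arguments: {"type":"object","properties":{"deltas":{"type":"array"},"grip_force":{"type":"number"}},"required":["deltas"]}

```bash
mkdir -p pics; python3 - <<'E'
from rig import manip, imaging
import cv2,numpy as np
for n in ("top","side"):
    cv2.imwrite(f"pics/{n}0.png",imaging.get_image(n))
    c=imaging.calibration(n);print(n,np.round(c["mtx"],1).tolist(),np.round(c["cam_to_world"],3).tolist(),c["dist"])
print(manip.get_state())
E
```

```text
top [[461.7, 0.0, 273.7], [0.0, 461.7, 200.1], [0.0, 0.0, 1.0]] [[0.001, -0.996, 0.085, 0.367], [-1.0, -0.0, 0.007, 0.202], [-0.007, -0.085, -0.996, 0.947], [0.0, 0.0, 0.0, 1.0]] [-0.13475718  0.          0.          0.          0.        ]
side [[529.6, 0.0, 274.0], [0.0, 529.6, 213.0], [0.0, 0.0, 1.0]] [[0.903, -0.261, 0.341, 0.134], [-0.429, -0.581, 0.692, -0.491], [0.017, -0.771, -0.637, 0.681], [0.0, 0.0, 0.0, 1.0]] [-0.19915639  0.          0.          0.          0.        ]
{'clock': 0.1, 'qpos': array([ 1.09202193e+00,  2.76523486e-01,  1.50602400e+00, -8.59751717e-06,
        1.36066315e+00, -1.20980346e-01]), 'qd': array([ 0.00186342, -0.00124387, -0.00362771, -0.00048061, -0.00029824,
       -0.00071326]), 'effort': array([ 1.10438210e-03, -4.17700732e+01, -2.46405315e+01, -2.50902340e-04,
        5.91526579e-03, -2.42432429e-05]), 'position': array([0.20115886, 0.53818555, 0.24152393]), 'ee_rot': array([-2.34962501e-04,  1.77943368e-01,  9.84040397e-01, -7.74129559e-04]), 'contact_force': array([ 0.39749678,  0.81253192, -0.42276643]), 'moment': array([-0.019892  ,  0.06630236, -0.03413112]), 'gripper_force': 0.0, 'width': 0.08539425335673999}
```

View pics/top0.png

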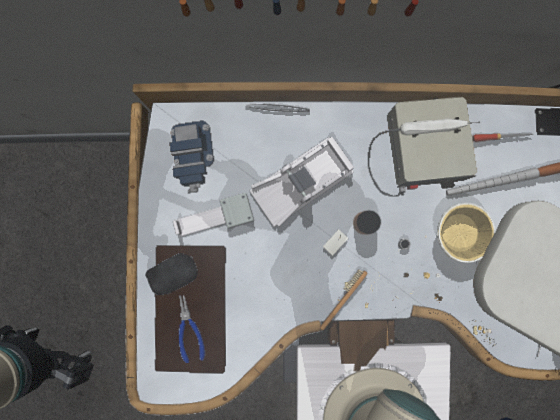

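View pics/side0.png

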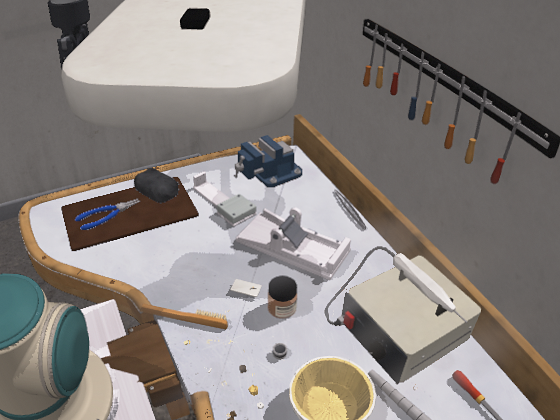

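The top view shows the dock at about (302,180), its end stop to the upper right and its mouth to the lower left. The carrier block is at (237,211) with the tab at (180,227), and the jar is at (367,222). I'll enlarge this area.

```bash
python3 - <<'E'
import cv2
a=cv2.imread("pics/top0.png")[125:245,165:365]
cv2.imwrite("pics/topc.png",cv2.resize(a,None,fx=4,fy=4,interpolation=cv2.INTER_CUBIC))
a=cv2.imread("pics/side0.png")[160:285,185:360]
cv2.imwrite("pics/sidec.png",cv2.resize(a,None,fx=4.5,fy=4.5,interpolation=cv2.INTER_CUBIC))
E
```

```text
(no output)
```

View pics/topc.png

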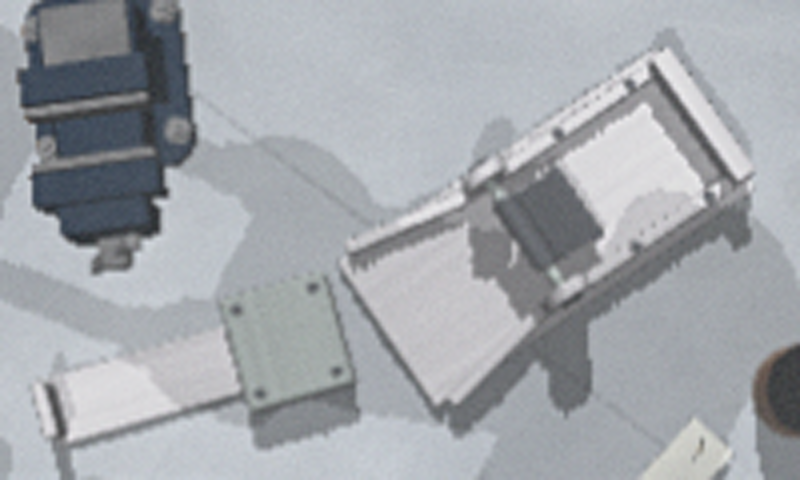

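View pics/sidec.png

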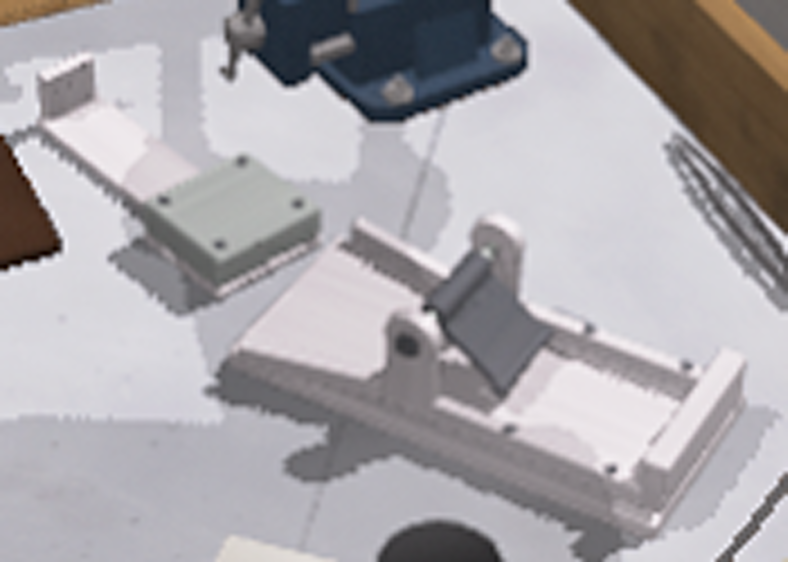

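Crop readings:
- **Top, block top corners:** (222,302), (325,276), (354,380), (252,410). **Tab top:** about (42,410).
- **Top, dock:** mouth edge from (343,264) to (437,403), end-stop outer top corners (667,48) and (752,178).
- **Side, block top corners:** (147,207), (242,155), (322,208), (216,262).
- **Side, end-stop top outer corners:** (742,352), with the near one at about (665,485).

Next I'll fit poses.

```bash
cat > h.py <<'E'
import numpy as np, cv2
from rig import imaging
from scipy.optimize import least_squares
def proj(c,P):
    T=np.linalg.inv(c["cam_to_world"]); r,_=cv2.Rodrigues(T[:3,:3])
    return cv2.projectPoints(np.float64(P),r,T[:3,3],c["mtx"],np.float64(c["dist"]))[0].reshape(-1,2)
def ray(c,uv,z):
    p=cv2.undistortPoints(np.float64([[uv]]),c["mtx"],np.float64(c["dist"]))[0,0]
    d=c["cam_to_world"][:3,:3]@[p[0],p[1],1]; o=c["cam_to_world"][:3,3]
    return o+d*(z-o[2])/d[2]
def place(v,L):
    x,y,a=v[:3]; L=np.float64(L); c,s=np.cos(a),np.sin(a)
    return np.c_[x+c*L[:,0]-s*L[:,1], y+s*L[:,0]+c*L[:,1], L[:,2]]
def fit(obs,v0):  # obs: list of (cal, uv list, local pts with world z)
    f=lambda v: np.concatenate([(proj(c,place(v,L))-uv).ravel() for c,uv,L in obs])
    r=least_squares(f,v0,loss="soft_l1"); return r.x,np.round(r.fun.reshape(-1,2),1)
E
python3 - <<'E'
from h import *
t,s=imaging.calibration("top"),imaging.calibration("side")
ct=lambda q:(np.float64(q)+.5)/4-.5+[165,125]
cs=lambda q:(np.float64(q)+.5)/4.5-.5+[185,160]
B=[[-28,30,24],[28,30,24],[28,-30,24],[-28,-30,24]]
B=np.array(B)/1e3
tb=ct([(222,302),(325,276),(354,380),(252,410)]); sb=cs([(147,207),(242,155),(322,208),(216,262)])
p0=ray(t,tb.mean(0),.024)
for o in ([(t,tb,B)],[(s,sb,B)],[(t,tb,B),(s,sb,B)]):
    v,r=fit(o,[p0[0],p0[1],-1.3]);print("block",v,r.tolist())
print("tab top", ray(t,ct((42,410)),.032), place(v,[[-.126,0,.032]]), "tab side",ray(s,cs((66,72)),.032))
D=np.array([[-120,45,10],[-120,-45,10],[80,45,36],[80,-45,36]])/1e3
td=ct([(343,264),(437,403),(667,48),(752,178)])
sd=cs([(742,352)]);
for o in ([(t,td,D)],[(t,td,D),(s,sd,D[2:3])]):
    v,r=fit(o,[.42,.2,-1.0]);print("dock",v,np.degrees(v[2]),r.tolist())
print("jar",ray(t,(367,222),.057))
# predicted pixel of cheeks and pts
L=np.array([[-48,35,61],[-23,35,61],[-48,-35,61],[0,0,10],[68,31,36],[68,-31,36]])/1e3
print(((proj(t,place(v,L))-[165,125]+.5)*4).round(),((proj(s,place(v,L))-[185,160]+.5)*4.5).round())
E
```

```text
block [ 0.4260747   0.28200696 -1.28981644] [[-0.8, -0.6], [0.2, -1.8], [1.1, 0.9], [-0.3, 1.1]]
block [0.42702247 0.27531105 0.24795448] [[-1.6, -2.1], [-0.1, -1.2], [0.3, 1.5], [0.9, 0.9]]
block [ 0.4263318   0.28217452 -1.23170248] [[-1.5, 0.3], [-1.0, -2.4], [1.6, -0.3], [0.7, 1.4], [19.0, -14.5], [16.6, 9.4], [-23.8, 10.9], [-18.9, -14.1]]
tab top [0.39106512 0.40447194 0.032     ] [[0.38442008 0.40099964 0.032     ]] tab side [0.3907653  0.39090266 0.032     ]
dock [ 0.4979124   0.13326151 -0.97353962] -55.77971115580805 [[-1.1, -0.5], [0.1, 1.2], [-0.4, -3.3], [4.0, 0.7]]
dock [ 0.49589229  0.13300421 -0.98260009] -56.29883812562326 [[-1.1, -0.1], [-0.2, 1.9], [0.1, -2.2], [4.2, 2.2], [0.9, -1.2]]
jar [0.40063342 0.02679719 0.057     ]
[[468. 188.]
 [511. 160.]
 [549. 308.]
 [583. 208.]
 [664.  75.]
 [734. 177.]] [[463. 207.]
 [516. 227.]
 [376. 301.]
 [518. 387.]
 [705. 356.]
 [637. 448.]]
```

>>> jog_arm(deltas=[0, 0, -5, 24, -30, 6, 1, 0, 0, -11, 50, -62, 12, 1, 0, 0, -18, 80, -100, 20, 1, 0, 0, -25, 110, -138, 26, 1, 0, 0, -32, 140, -176, 32, 1, 0, 0, -39, 170, -212, 38, 1, 0, 0, -45, 200, -250, 44, 1, 0, 0, -50, 225, -280, 50, 1, 0, 0, -53, 240, -300, 50, 1, 0, 0, -53, 240, -300, 50, 1, 0, 0, -53, 240, -300, 50, 1])

```text
clock: 1.2
position: [0.4411, 0.2384, 0.2919]
ee_rot: [-0.001, 0.599, 0.801, -0.0]
contact_force: [-0.1, 0.9, -0.9]
width: 0.0857
gripper_force: 0.0
```

```bash
python3 - <<'E'
from h import *
from rig import manip
import pickle
c=imaging.calibration("wrist"); im=imaging.get_image("wrist"); cv2.imwrite("pics/w1.png",im); pickle.dump(c,open("w1.pkl","wb"))
print(np.round(c["cam_to_world"],3).tolist(),c["mtx"][0,0],c["dist"],manip.get_state()["position"],manip.get_state()["ee_rot"])
E
```

```text
[[0.959, 0.269, 0.09, 0.418], [0.283, -0.909, -0.306, 0.317], [-0.001, 0.319, -0.948, 0.424], [0.0, 0.0, 0.0, 1.0]] 311.64291065323755 [-0.01471934  0.          0.          0.          0.        ] [0.44072894 0.23891776 0.29190955] [-6.55094432e-04  5.98157417e-01  8.01378313e-01 -2.73583751e-04]
```

View pics/w1.png

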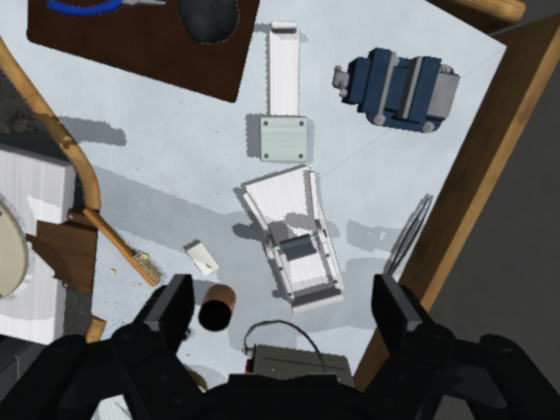

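The wrist view shows the carrier (block about (284,139), tab (283,27)), the dock (about (295,240)) and the jar (216,305). I'll enlarge it for sub-pixel readings.

```bash
python3 - <<'E'
import cv2,numpy as np
a=cv2.imread("pics/w1.png")
f=lambda b:cv2.resize(b,None,fx=3.6,fy=3.6,interpolation=cv2.INTER_CUBIC)
cv2.imwrite("pics/w1c.png",np.hstack([f(a[10:175,240:330]),f(a[155:320,235:350])]))
E
```

```text
(no output)
```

View pics/w1c.png

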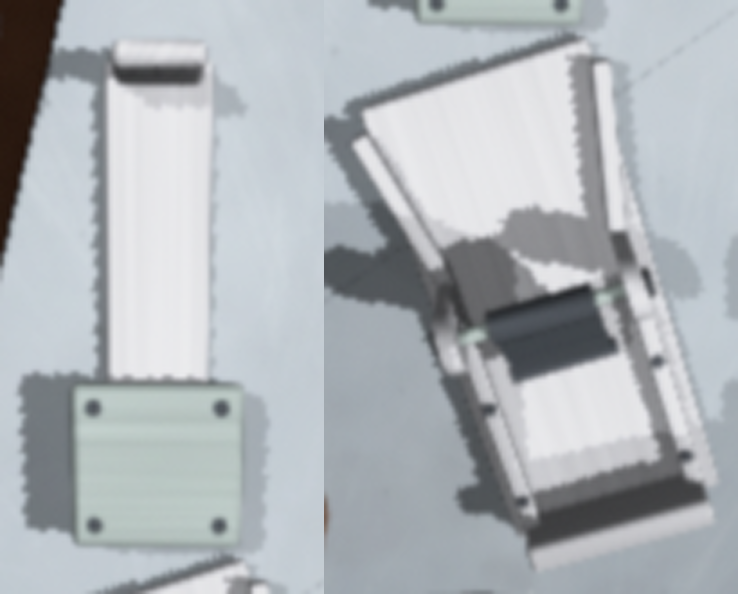

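Readings in crop pixels:
- **Block top:** (73,385), (243,383), (241,543), (77,546). **Tab top:** (112,42), (210,42) rear and (112,66), (207,66) front.
- **Dock mouth corners:** (363,108), (583,42). **Stop top:** (533,570), (713,522) outer and (527,548), (708,500) inner.
- **Pin at cheeks:** (460,338), (624,291).

```bash
python3 - <<'E'
from h import *
import pickle
c=pickle.load(open("w1.pkl","rb")); t=imaging.calibration("top"); s=imaging.calibration("side")
A=lambda q:(np.float64(q)+.5)/3.6-.5+[240,10]
D=lambda q:(np.float64(q)+.5-[324,0])/3.6-.5+[235,155]
ct=lambda q:(np.float64(q)+.5)/4-.5+[165,125]
cs=lambda q:(np.float64(q)+.5)/4.5-.5+[185,160]
B=np.array([[-28,-30,24],[-28,30,24],[28,30,24],[28,-30,24]])/1e3
T=np.array([[-130,-15,32],[-130,15,32],[-122,-15,32],[-122,15,32]])/1e3
ob=A([(73,385),(243,383),(241,543),(77,546)]); ot=A([(112,42),(210,42),(112,66),(207,66)])
tb=ct([(252,410),(222,302),(325,276),(354,380)]); sb=cs([(147,207),(242,155),(322,208),(216,262)])
for n,o in (("w",[(c,ob,B),(c,ot,T)]),("top",[(t,tb,B)]),("side",[(s,sb,B)]),("all",[(c,ob,B),(c,ot,T),(t,tb,B),(s,sb,B)])):
    v,r=fit(o,[.426,.28,-1.29]);print(n,v.round(4),np.degrees(v[2]).round(1),r.tolist())
M=np.array([[-120,-45,10],[-120,45,10],[-35,-31,48],[-35,31,48]])/1e3
md=D([(363,108),(583,42),(460,338),(624,291)])
sd=D([(533,570),(713,522),(527,548),(708,500)])
def res(v):
    w=v[3]; S=np.array([[.08,-w,.036],[.08,w,.036],[.068,-w,.036],[.068,w,.036]])
    return np.r_[(proj(c,place(v,M))-md).ravel(),(proj(c,place(v,S))-sd).ravel()]
r=least_squares(res,[.5,.133,-.97,.04],loss="soft_l1");print("dock",r.x.round(4),np.degrees(r.x[2]),r.fun.reshape(-1,2).round(1).tolist())
# inner rail check
L=np.array([[0,-31.5,20],[60,-31.5,20],[0,31.5,20],[60,31.5,20],[-112,-43,20],[-112,43,20]])/1e3
print(((proj(c,place(r.x,L))-[235,155]+.5)*3.6+[324,0]).round().tolist())
E
```

```text
w [ 0.4296  0.2817 -1.2847] -73.6 [[-0.5, -0.3], [1.2, 0.3], [0.6, 1.5], [-0.6, 0.6], [-0.2, -1.2], [-0.3, -1.2], [-0.2, 0.3], [0.5, 0.3]]
top [ 0.4261  0.282  -1.2898] -73.9 [[-0.3, 1.1], [-0.8, -0.6], [0.2, -1.8], [1.1, 0.9]]
side [ 0.4266  0.2749 -1.2742] -73.0 [[-2.0, -0.4], [0.2, -1.0], [0.4, 0.2], [0.4, 1.1]]
all [ 0.4288  0.2814 -1.291 ] -74.0 [[-1.1, -0.3], [0.6, 0.6], [-0.3, 1.7], [-1.5, 0.5], [-0.3, -1.2], [-0.3, -1.0], [-0.3, 0.3], [0.4, 0.5], [-0.0, -0.3], [-0.5, -2.0], [0.5, -3.1], [1.4, -0.5], [-2.1, -2.8], [0.3, -3.0], [0.0, -1.7], [-0.2, -1.2]]
dock [ 0.5     0.1335 -0.9731  0.0379] -55.75277921914557 [[-1.4, 0.3], [1.0, -1.5], [0.3, -0.3], [-0.1, -0.5], [0.4, 0.8], [0.3, 0.7], [-0.4, 0.4], [-0.4, -0.0]]
[[490.0, 384.0], [534.0, 507.0], [642.0, 340.0], [680.0, 467.0], [368.0, 134.0], [590.0, 64.0]]
```

>>> jog_arm(deltas=[0, 0, 0, -5, 20, -20, 1, 0, 0, 0, -10, 40, -60, 1, 0, 0, 0, -15, 53, -100, 1, 0, 0, 0, -15, 53, -140, 1, 0, 0, 0, -15, 53, -180, 1, 0, 0, 0, -15, 53, -210, 1, 0, 0, 0, -15, 53, -230, 1, 0, 0, 0, -15, 53, -245, 1, 0, 0, 0, -15, 53, -255, 1, 0, 0, 0, -15, 53, -263, 1, 0, 0, 0, -15, 53, -271, 1, 0, 0, 0, -15, 53, -271, 1, 0, 0, 0, -15, 53, -271, 1])

```text
clock: 2.55
position: [0.4266, 0.2918, 0.0216]
ee_rot: [0.0, 0.598, 0.801, 0.0]
contact_force: [-0.3, 0.3, 1.9]
width: 0.0855
gripper_force: 0.0
```

```bash
python3 - <<'E'
from h import *
im=imaging.get_image("side"); cv2.imwrite("pics/s2.png",cv2.resize(im[150:290,170:360],None,fx=4,fy=4,interpolation=cv2.INTER_CUBIC))
E
```

```text
(no output)
```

View pics/s2.png

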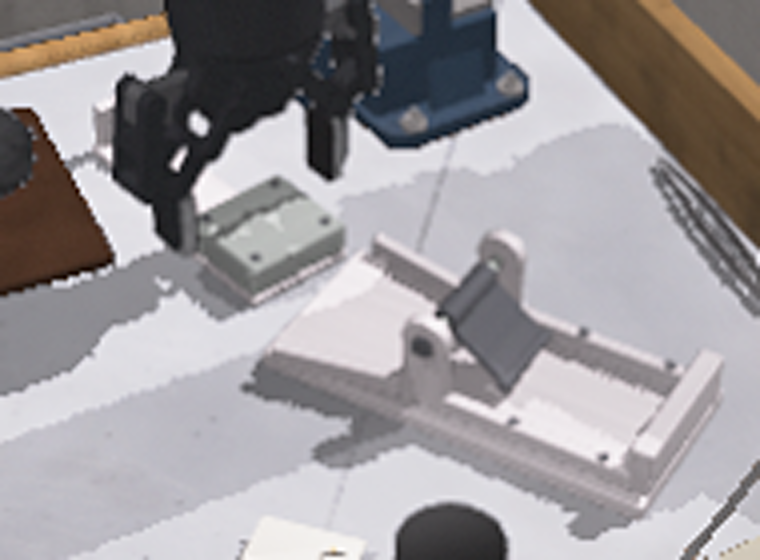

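The open fingers straddle the block symmetrically (tips at about (180,250) and (325,175)) and the dock is untouched. I'll close now.

>>> jog_arm(deltas=[0, 0, 0, 0, 0, -2, 0.5, 0, 0, 0, 0, 0, -2, 0.4, 0, 0, 0, 0, 0, -2, 0.4, 0, 0, 0, 0, 0, -2, 0.4, 0, 0, 0, 0, 0, -2, 0.4, 0, 0, 0, 0, 0, -2, 0.4, 0, 0, 0, 0, 0, -2, 0.4, 0, 0, 0, 0, 0, -2, 0.4], grip_force=70)

```text
clock: 3.4
position: [0.4266, 0.2917, 0.0201]
ee_rot: [0.0, 0.598, 0.801, 0.0]
contact_force: [-0.6, -0.3, 6.1]
width: 0.0579
gripper_force: 75.8
```

>>> jog_arm(deltas=[0, 0, 0, 0, 0, 5, 0.4, 0, 0, 0, 0, 0, 15, 0.4, 0, 0, 0, 0, 0, 30, 0.4, 0, 0, 0, 0, 0, 45, 0.4, 0, 0, 0, 0, 0, 45, 0.4, 0, 0, 0, 0, 0, 45, 0.4])

```text
clock: 4.0
position: [0.4263, 0.2915, 0.0644]
ee_rot: [0.0, 0.598, 0.801, 0.0]
contact_force: [0.1, -0.3, -3.8]
width: 0.0578
gripper_force: 76.2
```

>>> jog_arm(deltas=[0, 0, 4, 3, -14, 0, 0.4, 0, 0, 8, 6, -29, 0, 0.4, 0, 0, 12, 9, -44, 0, 0.4, 0, 0, 16, 13, -60, 0, 0.4, 0, 0, 17.8, 16, -74, 0, 0.4, 0, 0, 17.8, 16, -74, -8, 0.4, 0, 0, 17.8, 16, -74, -15, 0.4, 0, 0, 17.8, 16, -74, -15, 0.4, 0, 0, 17.8, 16, -74, -15, 0.4])

```text
clock: 4.9
position: [0.4418, 0.218, 0.0487]
ee_rot: [-0.001, 0.467, 0.884, -0.0]
contact_force: [0.3, -0.1, -3.8]
width: 0.0578
gripper_force: 76.0
```

```bash
python3 - <<'E'
from h import *
import pickle
c=imaging.calibration("wrist"); im=imaging.get_image("wrist"); pickle.dump(c,open("w2.pkl","wb"))
cv2.imwrite("pics/w2full.png",im)
P=proj(c,np.array([[.4483,.2096,.05]]))[0];print(P)
cv2.imwrite("pics/w2.png",cv2.resize(im[150:420,140:440],None,fx=2.2,fy=2.2,interpolation=cv2.INTER_CUBIC))
E
```

```text
[284.45074675 306.54658169]
```

View pics/w2.png

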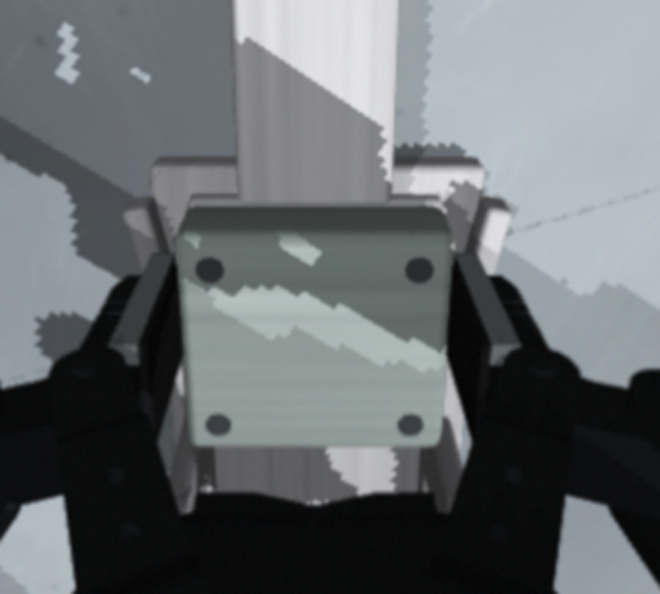

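The block sits centred in the mouth: block centre column about 316, mouth corners at 153 and 483 (centre 318). Its yaw is parallel to the mouth edge. Lowering it onto the bed.

>>> jog_arm(deltas=[0, 0, 0, 0, 0, -5, 0.4, 0, 0, 0, 0, 0, -10, 0.4, 0, 0, 0, 0, 0, -14, 0.4, 0, 0, 0, 0, 0, -17, 0.4, 0, 0, 0, 0, 0, -18, 0.4, 0, 0, 0, 0, 0, -19, 0.4, 0, 0, 0, 0, 0, -19, 0.4])

```text
clock: 5.65
position: [0.4425, 0.2176, 0.0303]
ee_rot: [0.0, 0.467, 0.884, 0.0]
contact_force: [0.2, -0.3, -3.2]
width: 0.0578
gripper_force: 76.1
```

>>> jog_arm(deltas=[0, 0, 0, 0, 0, -1, 0.4, 0, 0, 0, 0, 0, -1, 0.4, 0, 0, 0, 0, 0, -1, 0.4])

```text
clock: 5.95
position: [0.4426, 0.2177, 0.0301]
ee_rot: [0.0, 0.467, 0.884, 0.0]
contact_force: [-2.9, -0.3, 5.7]
width: 0.0578
gripper_force: 77.2
```

>>> jog_arm(deltas=[0, 0, 0, 0, 0, 0, 0.82, 0, 0, 0, 0, 0, 0, 0.82, 0, 0, 0, 0, 0, 0, 0.82, 0, 0, 0, 0, 0, 5, 0.82, 0, 0, 0, 0, 0, 20, 0.82, 0, 0, 0, 0, 0, 50, 0.82, 0, 0, 0, 0, 0, 90, 0.82, 0, 0, 0, -30, 40, 120, 0.7, 0, 0, 0, -50, 75, 130, 0.7, 0, 0, 0, -58, 85, 130, 0.7, 0, 0, 0, -58, 85, 130, 0.7])

```text
clock: 7.05
position: [0.3833, 0.3037, 0.1598]
ee_rot: [0.0, 0.466, 0.885, 0.0]
contact_force: [-0.0, 0.2, -1.1]
width: 0.0597
gripper_force: 0.0
```

```bash
python3 - <<'E'
from h import *
import pickle
from rig import manip
c=imaging.calibration("wrist"); im=imaging.get_image("wrist"); pickle.dump(c,open("w3.pkl","wb"))
cv2.imwrite("pics/w3full.png",im); print(manip.get_state()["position"])
for x,y,z in ((-218,0,42),(-92,0,34),(-35,0,48),(-120,-45,10)):
    print(proj(c,place([.5,.1335,-.9731],[[x/1e3,y/1e3,z/1e3]])))
cv2.imwrite("pics/w3.png",cv2.resize(im[20:420,140:430],None,fx=1.5,fy=1.5,interpolation=cv2.INTER_CUBIC))
E
```

```text
[0.38388037 0.30251246 0.15915816]
[[283.59978704 197.40798744]]
[[282.84100195 318.35677133]]
[[282.59506629 374.66400693]]
[[239.2225887  280.56671321]]
```

View pics/w3.png

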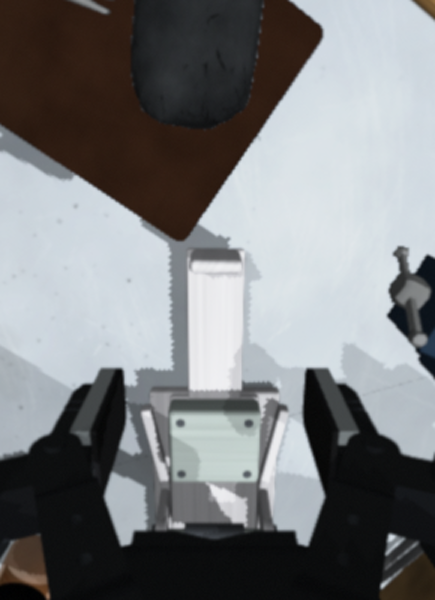

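The carrier lies straight in the mouth, with the tab top at about (217,257) in the crop, roughly 4 mm behind the prediction. I'll descend onto the tab and grip it across its width.

>>> jog_arm(deltas=[0, 0, 0, -8, 15, -30, 0.7, 0, 0, 0, -8, 15, -65, 0.7, 0, 0, 0, -8, 15, -90, 0.7, 0, 0, 0, -8, 15, -108, 0.7, 0, 0, 0, -8, 15, -118, 0.7, 0, 0, 0, -8, 15, -124, 0.7, 0, 0, 0, -8, 15, -124, 0.7, 0, 0, 0, -8, 15, -124, 0.5, 0, 0, 0, -8, 15, -124, 0.3, 0, 0, 0, -8, 15, -124, 0.15, 0, 0, 0, -8, 15, -124, 0.15, 0, 0, 0, -8, 15, -124, 0.15, 0, 0, 0, -8, 15, -124, 0.15, 0, 0, 0, -8, 15, -124, 0.15], grip_force=50)

```text
clock: 8.5
position: [0.3767, 0.318, 0.0356]
ee_rot: [0.0, 0.467, 0.884, 0.001]
contact_force: [0.4, 0.3, 0.8]
width: 0.0283
gripper_force: 49.3
```

>>> jog_arm(deltas=[0, 0, 0, 3, -4, 0, 0.15, 0, 0, 0, 6, -8, 0, 0.15, 0, 0, 0, 9, -13, 0, 0.15, 0, 0, 0, 12, -17.5, 0, 0.15, 0, 0, 0, 14.5, -21.5, 0, 0.15, 0, 0, 0, 17, -25, 0, 0.15, 0, 0, 0, 20, -29, 0, 0.15, 0, 0, 0, 22.5, -33, 0, 0.15, 0, 0, 0, 22.5, -33, 0, 0.15])

```text
clock: 9.4
position: [0.3994, 0.2842, 0.0358]
ee_rot: [0.0, 0.468, 0.884, 0.0]
contact_force: [-2.4, 2.7, 5.9]
width: 0.0286
gripper_force: 49.8
```

>>> jog_arm(deltas=[0, 0, 0, 2.5, -3.5, 0, 0.15, 0, 0, 0, 5, -7, 0, 0.15, 0, 0, 0, 7.5, -11, 0, 0.15, 0, 0, 0, 10, -14.5, 0, 0.15, 0, 0, 0, 12.5, -18, 0, 0.15, 0, 0, 0, 15, -22, 0, 0.15, 0, 0, 0, 17, -25, 0, 0.15, 0, 0, 0, 17, -25, 0, 0.15])

```text
clock: 10.2
position: [0.4161, 0.2603, 0.0364]
ee_rot: [-0.0, 0.468, 0.884, 0.001]
contact_force: [-4.4, 6.9, 11.1]
width: 0.0287
gripper_force: 50.3
```

>>> jog_arm(deltas=[0, 0, 0, 2.5, -3.5, 0.6, 0.15, 0, 0, 0, 5, -7, 0.8, 0.15, 0, 0, 0, 7.5, -11, 0.8, 0.15, 0, 0, 0, 10, -14.5, 0.8, 0.15, 0, 0, 0, 11, -16.5, 0.8, 0.15, 0, 0, 0, 11, -16.5, 0.8, 0.15])

```text
clock: 10.8
position: [0.4271, 0.243, 0.0365]
ee_rot: [-0.0, 0.468, 0.884, 0.0]
contact_force: [-2.7, 4.6, 5.7]
width: 0.0285
gripper_force: 49.8
```

>>> jog_arm(deltas=[0, 0, 0, 2.5, -3.5, 0, 0.15, 0, 0, 0, 5, -7, 0, 0.15, 0, 0, 0, 7.5, -11, 0, 0.15, 0, 0, 0, 10, -14.5, 0, 0.15, 0, 0, 0, 12.5, -18, 0, 0.15, 0, 0, 0, 15, -22, 0, 0.15, 0, 0, 0, 17.5, -25.5, 0, 0.15, 0, 0, 0, 20, -29, 0, 0.15, 0, 0, 0, 20, -29, 0, 0.15])

```text
clock: 11.7
position: [0.4471, 0.2138, 0.0365]
ee_rot: [-0.0, 0.468, 0.884, 0.0]
contact_force: [-2.2, 4.3, 6.0]
width: 0.0284
gripper_force: 49.8
```

>>> jog_arm(deltas=[0, 0, 0, 1.1, -1.7, 0, 0.15, 0, 0, 0, 2.2, -3.3, 0, 0.15, 0, 0, 0, 3.4, -5, 0, 0.15, 0, 0, 0, 4.5, -6.6, 0, 0.15, 0, 0, 0, 4.5, -6.6, 0, 0.15])

```text
clock: 12.2
position: [0.4505, 0.2085, 0.0364]
ee_rot: [-0.001, 0.468, 0.884, 0.001]
contact_force: [-4.5, 9.9, 8.1]
width: 0.0283
gripper_force: 49.9
```

>>> jog_arm(deltas=[0, 0, 0, 0.6, -0.8, 0, 0.15, 0, 0, 0, 1.1, -1.7, 0, 0.15, 0, 0, 0, 1.1, -1.7, 0, 0.15])

```text
clock: 12.5
position: [0.4504, 0.2083, 0.0365]
ee_rot: [-0.003, 0.469, 0.883, 0.002]
contact_force: [-6.4, 14.7, 6.9]
width: 0.0281
gripper_force: 50.0
```

>>> jog_arm(deltas=[0, 0, 0, 1.1, -1.7, 0, 0.15, 0, 0, 0, 1.7, -2.5, 0, 0.15, 0, 0, 0, 1.7, -2.5, 0, 0.15])

```text
clock: 12.8
position: [0.4503, 0.208, 0.0365]
ee_rot: [-0.005, 0.469, 0.883, 0.002]
contact_force: [-11.4, 23.6, 10.6]
width: 0.0286
gripper_force: 50.3
```

```bash
python3 - <<'E'
from h import *
im=imaging.get_image("side"); cv2.imwrite("pics/s4full.png",im);cv2.imwrite("pics/s4.png",cv2.resize(im[170:290,220:360],None,fx=5,fy=5,interpolation=cv2.INTER_CUBIC))
E
```

```text
(no output)
```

View pics/s4.png

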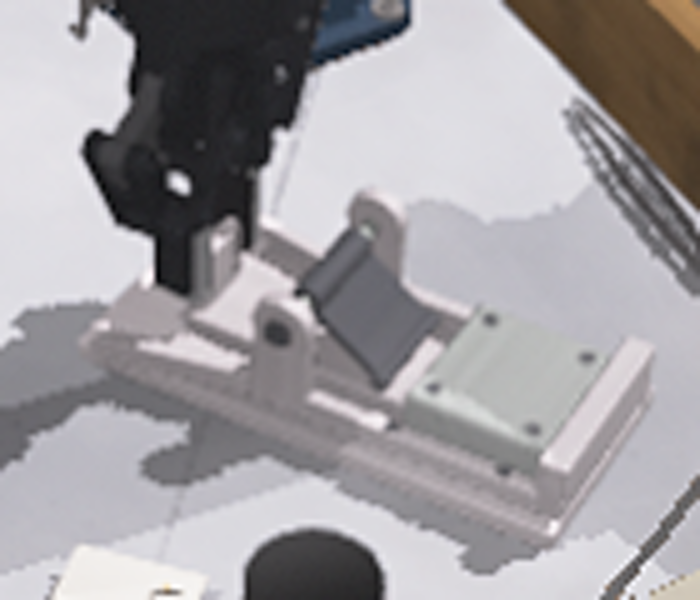

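The block (about (500,380)) is against the end stop and the catch hangs behind it with a gap (heel at about (400,365)). Now I'll draw it back.

>>> jog_arm(deltas=[0, 0, 0, -1.7, 2.5, 0, 0.15, 0, 0, 0, -3, 4.5, 0, 0.15, 0, 0, 0, -4.5, 6.6, 0, 0.15, 0, 0, 0, -5.6, 8.3, 0, 0.15, 0, 0, 0, -6.8, 10, 0, 0.15, 0, 0, 0, -7.3, 10.8, 0, 0.15, 0, 0, 0, -7.3, 10.8, 0, 0.15])

```text
clock: 13.55
position: [0.4483, 0.213, 0.0365]
ee_rot: [0.001, 0.467, 0.884, -0.0]
contact_force: [2.7, -5.4, 5.3]
width: 0.0283
gripper_force: 49.6
```

>>> jog_arm(deltas=[0, 0, 0, -0.6, 0.8, 0, 0.15, 0, 0, 0, -1.1, 1.7, 0, 0.15, 0, 0, 0, -1.1, 1.7, 0, 0.15])

```text
clock: 13.85
position: [0.4471, 0.2148, 0.0364]
ee_rot: [0.001, 0.467, 0.884, -0.0]
contact_force: [3.0, -4.6, 4.4]
width: 0.0285
gripper_force: 49.6
```

>>> jog_arm(deltas=[0, 0, 0, -0.6, 0.8, 0, 0.15, 0, 0, 0, -1.1, 1.7, 0, 0.15, 0, 0, 0, -1.1, 1.7, 0, 0.15])

```text
clock: 14.15
position: [0.4461, 0.2166, 0.0365]
ee_rot: [0.001, 0.467, 0.884, 0.0]
contact_force: [2.2, -4.2, 6.0]
width: 0.0286
gripper_force: 49.6
```

>>> jog_arm(deltas=[0, 0, 0, -0.6, 0.8, 0, 0.15, 0, 0, 0, -1.1, 1.7, 0, 0.15, 0, 0, 0, -1.1, 1.7, 0, 0.15])

```text
clock: 14.45
position: [0.4449, 0.2184, 0.0364]
ee_rot: [0.001, 0.467, 0.884, 0.0]
contact_force: [3.0, -3.9, 5.5]
width: 0.0284
gripper_force: 49.6
```

>>> jog_arm(deltas=[0, 0, 0, -0.6, 0.8, 0, 0.15, 0, 0, 0, -0.8, 1.2, 0, 0.15, 0, 0, 0, -0.8, 1.2, 0, 0.15])

```text
clock: 14.75
position: [0.4447, 0.2186, 0.0364]
ee_rot: [0.002, 0.466, 0.885, -0.0]
contact_force: [4.9, -7.7, 3.5]
width: 0.0285
gripper_force: 49.6
```

>>> jog_arm(deltas=[0, 0, 0, -0.6, 0.8, 0, 0.15, 0, 0, 0, -0.8, 1.2, 0, 0.15, 0, 0, 0, -0.8, 1.2, 0, 0.15])

```text
clock: 15.05
position: [0.4446, 0.2188, 0.0365]
ee_rot: [0.003, 0.466, 0.885, -0.001]
contact_force: [5.9, -12.2, 4.4]
width: 0.0281
gripper_force: 49.5
```

>>> jog_arm(deltas=[0, 0, 0, 0.6, -0.8, 0, 0.15, 0, 0, 0, 0.8, -1.2, 0, 0.15, 0, 0, 0, 0.8, -1.2, 0, 0.2, 0, 0, 0, 0.8, -1.2, 0, 0.4, 0, 0, 0, 0.8, -1.2, 0, 0.6, 0, 0, 0, 0.8, -1.2, 0, 0.6, 0, 0, 0, 0.8, -1.2, 0, 0.6, 0, 0, 0, 0, 0, 8, 0.6, 0, 0, 0, 0, 0, 25, 0.6, 0, 0, 0, -5, 5, 50, 0.6, 0, 0, 0, -20, 30, 85, 0.6, 0, 0, 0, -40, 60, 120, 0.6, 0, 0, 0, -60, 90, 140, 0.6, 0, 0, 0, -60, 90, 140, 0.6])

```text
clock: 16.45
position: [0.3814, 0.3157, 0.1801]
ee_rot: [0.001, 0.465, 0.885, 0.004]
contact_force: [0.3, -0.3, -0.1]
width: 0.0512
gripper_force: 0.0
```

```bash
python3 - <<'E'
from h import *
im=imaging.get_image("side"); cv2.imwrite("pics/s5.png",cv2.resize(im[170:310,220:360],None,fx=4.2,fy=4.2,interpolation=cv2.INTER_CUBIC))
E
```

```text
(no output)
```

View pics/s5.png

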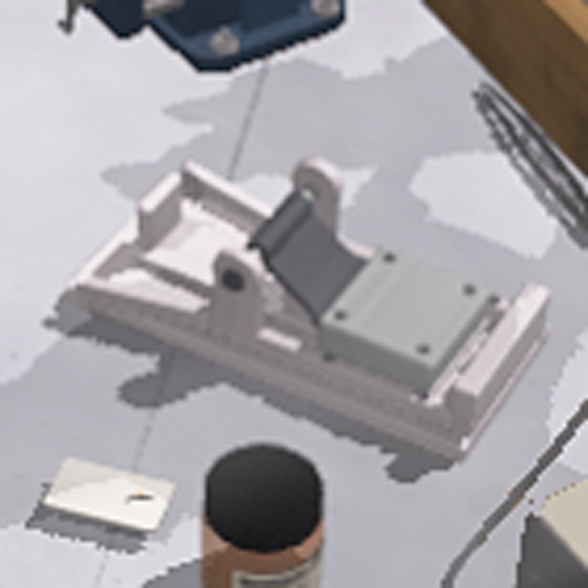

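The block (about (410,315)) rests against the dropped catch with a gap to the end stop. The carrier is flat, the jar is in place and the arm is clear.

```bash
python3 -c "
from rig import manip; print(manip.sign_off())"
```

```text
the job is handed in; nothing more can be done
None
```

The carrier is locked in the dock with its block resting against the dropped catch, the gripper has let go and is clear, the flux jar is still standing, and I handed the job in at about 16.5 s.

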